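Find where the caster wheel rubs and set its brake there

TASK

An instrument-table caster is clamped on its side in the bench vise; its upper wheel rubs the hood at one spot of each turn. Turn that wheel by hand, gently, feel for where the drag rises, and leave the wheel standing right on that tight spot with the foot brake pressed fully on, so that the hood can be trimmed there. Leave everything else on the bench as it is.

Things in the scene. Their poses are not given: they have to be found in the camera images.
- wheel: Upper wheel of a twin-wheel caster lying on its side: axle vertical, face up; 125 mm diameter, 26 mm wide, grey tread. Origin on the axle at the wheel's underside; z up; x along one of four spokes at 90 degrees. Rim top 26 mm above the origin. Turns endlessly either way. Brake off, free drag is about 0.04 N m (1 N at 36 mm radius).
- spoke_mid (a point): Top of the spoke along the wheel's x, 36 mm from the axle, 24 mm above the wheel's origin; moves with the wheel. Four windows 16 mm deep (floor 10 mm above the wheel's origin) lie between the hub (30 mm diameter, top 27 mm), the spokes (10 mm wide) and the rim (inner radius 53 mm): closed fingertips fit in at 36 mm radius, 10 mm deep, and push a spoke round.
- hub_top (a point): Centre of the hub's top, on the axle. Once a turn a high spot of the tread, not to be seen and elsewhere each time, rubs the hood's springy fender: drag grows from 0.19 rad before the tight spot (3.5 N up at 0.14 rad before) to about 0.3 N m on it (6 to 10 N at the spoke) and falls away likewise behind. It is felt while turning and eases at rest. Let go there, the wheel stays.
- hood: The caster's black hood, fixed: fender round the stem side of both wheels (70 mm outer radius), and the stem, 11 mm thick, held in the blue vise. Origin on the bench straight below the axle; z up; x horizontal along the stem, to the vise (jaws 104 to 180 mm along x, top 99 mm high); y towards the brake pedal.
- pedal (a joint): The foot-brake pedal, black, at the side of the wheel, hinged on a vertical pin at x 45, y 54 mm in the hood's frame. Angle in rad: 0 off, grows as the tip is pushed in the hood's -x direction, away from the vise; at 0.25 its sprung pad meets the tread, at 0.42 it meets its stop (fully on). It stays where it is left; 4 to 7 N at the tip moves it.
- pedal_tip (a point): Top middle of the pedal's rounded tip (13 mm diameter, upright, from 40 mm below this point up to it), 52 mm from the hinge pin. Its frame turns with the pedal. When off it is at x 63, y 102, z 99 mm in the hood's frame. There is 40 mm of room on its vise side to lower closed fingertips some 30 mm below its top and push.
- wrench: Bystander: steel wrench 170 mm, lying flat.
- screwdriver: Bystander: screwdriver 190 mm, lying.
- oil_bottle: Bystander: small white bottle, 36 mm wide, 95 mm tall.
- washer: Bystander: steel washer 36 mm wide, 4 mm thick.
- glasses_case: Bystander: black spectacle case 155 x 58 x 47 mm.
- spare_caster: Bystander: spare 50 mm chair caster on its side.
- lens_carton: Bystander: white carton 70 x 105 x 32 mm.

How it is judged (in metres and radians):
On the way, in this order (a step that is already met when the one before it is completed fails the run):
1. the wheel stands on its tight spot, brake still off (contact force between wheel and hood above 3.5 N and value of joint pedal below 0.1 rad), for 0.3 s.
2. the brake pedal is pressed fully on (value of joint pedal above 0.36 rad), for 0.2 s.
At the end, for the whole second after the job is handed in: Robot clear: the wheel at rest on its tight spot (it presses on the hood with over 3.5 N, that is within about 0.13 rad of the tightest place) and the brake pedal fully on (over 0.36 rad) (contact force between wheel and hood above 3.5 N and value of joint pedal above 0.36 rad and angular speed of wheel below 0.05 rad/s); the robot touches nothing.
It fails at once if the wheel is forced: the hand pushes on it with more than 18 N (contact force between any of the arm, the fingers and wheel above 18 N).
It fails at once if something else on the bench is moved by more than 20 mm (distance of any of wrench, screwdriver, oil_bottle, washer, glasses_case, spare_caster, lens_carton from where it was at the start of the episode above 0.02 m).
It also fails if it takes over 72 s, if anything falls off the work surface, if the arm or the gripper's body presses on something with over 40 N, if the wrist force passes 120 N, or if a joint passes its speed limit or range.

ROBOT

A 7-joint arm with a two-finger parallel gripper is mounted at the origin on the work surface. World frame = base frame: x ahead of the robot, y to its left, z up, the work surface at z = 0. Lengths are in mm, angles in degrees, forces in N, time in s.
With the tool pointing down it reaches from about 400 to 900 mm from the base axis. Payload 5.6 kg.
Tool frame: the origin (TCP) lies on the centre line of the jaws, within the pads' length; the fingertips stand 11 mm ahead of it and the grasp point (between the pads) lies 8 mm behind it; z points along the fingers, x is the direction in which the jaws open and shut, and the axes are right-handed (so a half turn about z gives the same grasp; the last joint's range is limited). The gripper opens to 92 mm and grips with 3 to 60 N. Pads are 20 mm wide; open, the fingers measure 128 mm over their backs; the gripper's body (75 mm by 189 mm) begins 69 mm behind the grasp point.
Start: joints at [-79.297, 26.786, -0.665, 91.828, 0.344, 61.387, -3.226], TCP at [148.1, 632.91, 225.592] pointing down, gripper open.
Joint ranges: [-144.91, 144.91], [-17.63, 115.5], [-89.93, 88.59], [15.96, 139.68], [-74.01, 254.01], [8.47, 105.57], [-167.45, 167.45]. Speed limits (degrees/s): [147.25, 147.25, 180, 180, 180, 180, 180].

INTERFACE

Orientations are given as [roll, pitch, yaw] about the fixed x, y, z axes, in that order (R = Rz(yaw) Ry(pitch) Rx(roll)).
In Python, from rig import sensors, cams, ctrl gives the robot as it stands.
- The arm moves only by the tool apply_moves, never from a script. Its argument "increments" is a list that holds one entry, the list of rows, each a list of 5 numbers: the shift along the tool's x, y, z in units of 30 mm (1.0 is 30 mm), then the turn about the tool's z in units of 6 degrees (1.0 is 6 degrees), then the opening, from 0 (shut) to 1 (fully open). In form: [[[x, y, z, roll, grip], ...]]. A call has 1 to 8 rows; each row shifts and turns the commanded pose from where the row before left it, along the tool's axes as they then stand; what a row does not reach is not made up. A row lasts 1/12 s, in which the tool goes at most 41.7 mm and 7.16 degrees, less where a joint would pass 70% of its speed; a pose out of reach is approached as far as the arm can. A call is refused whole if a number of a shift passes 1 or a number of a turn 1, either way. A call with a gripper value outside its range is refused whole. The fingers move at their own pace and stop on an object; "grip_force" is the grip in N (left out, the last holds). Time passes only in rows, so rows that do not move let the fingers close. It gives the time, the measured TCP pose, the force and the opening at its end, in the units of the state.
- sensors.read_state(): the state, without advancing time (a new reading comes with each control period).
- cams.snapshot(name): name is "scene" or "top" or "wrist"; returns a dict with "img" (420x560x3 uint8, blue, green, red), "fx", "fy", "cx", "cy" (pixels), "T" (4x4, takes a point from camera to world coordinates). Camera axes: x right, y down, z forward; pixel columns grow to the right and rows downward; lengths in mm; the calibration is good to about 2 mm. A picture is of the moment at which its call begins. There is no depth.
- ctrl.job_done(): hands the job in, once; it reports no verdict.
The state is a dict: "time_s": time; "joint_positions": joint angles; "joint_vel": joint speeds; "effort": joint torques, N m; "tool_pos": TCP position; "ee_rot": TCP orientation; "contact_force": force on the tool from outside, world axes, zero at the start; "ft_torque": the same for the moment, N m; "finger_gap": opening from 0.0 (shut) to 1.0 (fully open).
Only numpy, scipy, OpenCV 4.12 (cv2) and the standard library are available. Lean on these libraries where they do the work, as an engineer would, in place of code of your own. Each camera call takes 0.05 s, during which the arm holds its last target.

## Working session

There is one attempt and no reset: what is moved stays moved. The work goes in short steps, Python scripts to look and compute and a tool call to move; the robot and the scene stay as the last step left them, time stands still between calls to the robot, and variables do not carry over. Pictures are saved under pics/ and viewed, and the job is handed in when it is done.

Besides the shell and the picture viewer there is one more tool, called after "Call:" by a JSON object that holds its "fn" and its "kwargs", one argument or row to a line. apply_moves: Moves the arm, as the interface text tells. Its arguments: {"type":"object","properties":{"increments":{"type":"array"},"grip_force":{"type":"number"}},"required":["increments"]}

```bash
ls; mkdir -p pics; python3 - <<'E'
from rig import sensors,cams,ctrl
import cv2,json,numpy as np,pickle
print(sensors.read_state())
d={}
for n in("scene","top","wrist"):
    s=cams.snapshot(n);d[n]=s;cv2.imwrite(f"pics/a_{n}.png",s["img"]);print(n,s["fx"],s["fy"],s["cx"],s["cy"],np.round(s["T"],3).tolist())
pickle.dump(d,open("a.pkl","wb"))
E
```

```text
pics
{'time_s': 0.0, 'joint_positions': array([-79.29836221,  26.83567693,  -0.66475784,  91.87862891,
         0.34300692,  61.38831354,  -3.2254658 ]), 'joint_vel': array([ 0.08338692, -0.06800697,  0.03514001,  0.05421836, -0.04546483,
        0.0231189 ,  0.03272884]), 'effort': array([-4.83102231e-04, -5.20566630e+01, -1.28736848e-02, -2.43749106e+01,
       -5.66074031e-02,  1.71681127e-02,  1.72733494e-04]), 'tool_pos': array([147.98262874, 632.3606436 , 224.66056088]), 'ee_rot': array([1.79993596e+02, 1.00434280e-01, 7.68308484e+01]), 'contact_force': array([-0.46569013, -0.4346339 , -0.37548481]), 'ft_torque': array([0.0407504 , 0.02277002, 0.01403958]), 'finger_gap': 1.0023278170261976}
scene 473.5470396736633 473.5470396736633 281.69625747206857 208.3009501340995 [[0.861, 0.397, -0.316, 950.874], [0.508, -0.691, 0.514, -631.652], [-0.014, -0.604, -0.797, 1081.596], [0.0, 0.0, 0.0, 1.0]]
top 465.3015275987178 465.3015275987178 277.3793685057509 206.3485082209722 [[0.018, -0.996, 0.09, 450.713], [-1.0, -0.017, 0.008, 11.126], [-0.007, -0.09, -0.996, 1208.799], [0.0, 0.0, 0.0, 1.0]]
wrist 347.9027696996536 347.9027696996536 282.18788131173983 209.49649859672522 [[0.228, 0.947, 0.227, 84.807], [0.974, -0.221, -0.055, 647.36], [-0.002, 0.234, -0.972, 383.218], [0.0, 0.0, 0.0, 1.0]]
```

View pics/a_scene.png

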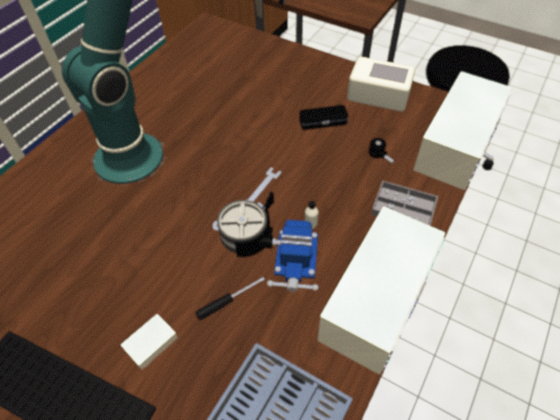

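View pics/a_top.png

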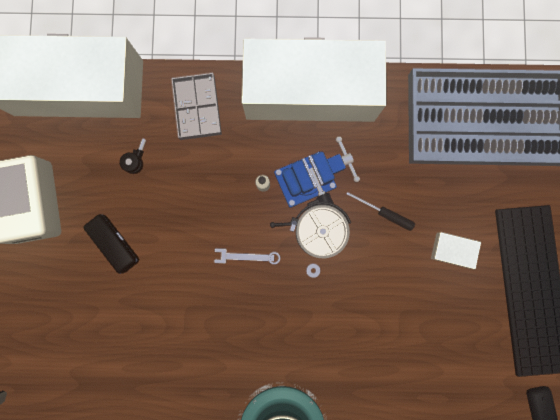

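View pics/a_wrist.png

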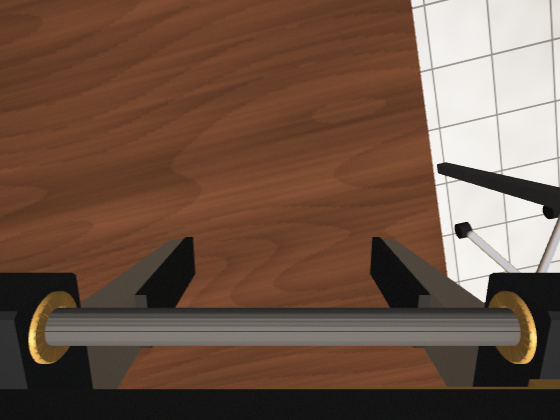

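```bash
python3 - <<'E'
import cv2,pickle
d=pickle.load(open("a.pkl","rb"))
t=d["top"]["img"][130:290,230:410];cv2.imwrite("pics/b_top.png",cv2.resize(t,None,fx=4,fy=3.75 and 4,interpolation=cv2.INTER_CUBIC)[:600])
t=d["scene"]["img"][180:300,200:340];cv2.imwrite("pics/b_scene.png",cv2.resize(t,None,fx=5,fy=5,interpolation=cv2.INTER_CUBIC))
E
```

```text
(no output)
```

View pics/b_top.png

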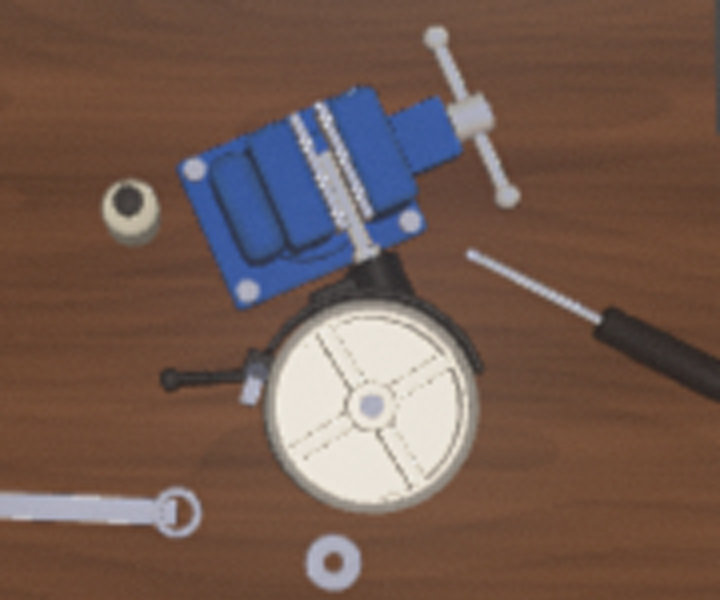

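View pics/b_scene.png

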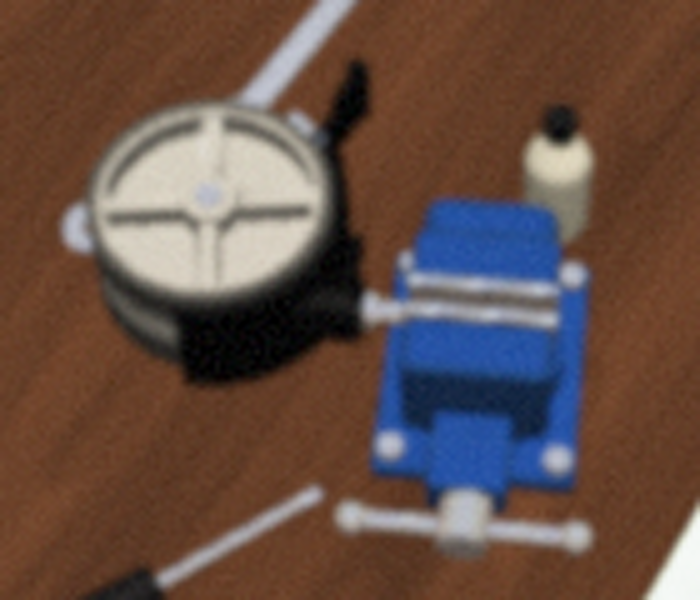

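```bash
cat > h.py <<'E'
import numpy as np
def ray(s,u,v):
    d=s["T"][:3,:3]@np.array([(u-s["cx"])/s["fx"],(v-s["cy"])/s["fy"],1]);return s["T"][:3,3],d/np.linalg.norm(d)
def tri(a,b):
    (p,d),(q,e)=a,b
    k=np.linalg.lstsq(np.c_[d,-e],q-p,rcond=None)[0]
    A=p+k[0]*d;B=q+k[1]*e;return (A+B)/2,np.linalg.norm(A-B)
def onz(r,z):
    p,d=r;return p+d*(z-p[2])/d[2]
def proj(s,P):
    c=np.linalg.inv(s["T"])@np.r_[P,1];return c[0]/c[2]*s["fx"]+s["cx"],c[1]/c[2]*s["fy"]+s["cy"]
E
python3 - <<'E'
import pickle,numpy as np
from h import *
d=pickle.load(open("a.pkl","rb"));t,s=d["top"],d["scene"]
H,e=tri(ray(t,322.75,231.25),ray(s,241.6,219));print("hub",H,e)
P,e=tri(ray(t,272.5,224.75),ray(s,271.6,193.5));print("tip",P,e)
P99=onz(ray(t,272.5,224.75),99);print(P99)
for z in (95,100,105,110,115,120):
  print(z,onz(ray(t,322.75,231.25),z),onz(ray(s,241.6,219),z))
v=P99-H;print(np.hypot(*v[:2]),np.degrees(np.arctan2(v[1],v[0])-np.arctan2(102,63)))
a=onz(ray(t,230+293/4,130+115/4),99);b=onz(ray(t,230+345/4,130+230/4),99);print(np.degrees(np.arctan2(*(a-b)[1::-1])))
a=onz(ray(t,230+320/4,130+335/4),110);b=onz(ray(t,230+410/4,130+490/4),110);print(a,b,np.degrees(np.arctan2(*(a-b)[1::-1])))
E
```

```text
hub [493.79589455 -86.55514352 111.70487209] 3.1776901955933265
tip [508.56734428  32.83328196  94.97074998] 4.868750193520887
[506.41946449  31.29169282  99.        ]
95 [493.18083168 -89.0364284   95.        ] [487.21764328 -76.19731007  95.        ]
100 [492.99018539 -88.58678513 100.        ] [489.5674199  -79.01231611 100.        ]
105 [492.79953911 -88.13714185 105.        ] [491.91719652 -81.82732216 105.        ]
110 [492.60889282 -87.68749858 110.        ] [494.26697313 -84.64232821 110.        ]
115 [492.41824654 -87.2378553  115.        ] [496.61674975 -87.45733425 115.        ]
120 [492.22760025 -86.78821202 120.        ] [498.96652636 -90.2723403  120.        ]
118.52101650614478 25.58730890620756
24.809392871344883
[533.46185427 -57.16100702 110.        ] [ 443.15032452 -111.01779043  110.        ] 30.80950436084365
```

Call:
{"fn": "apply_moves", "kwargs": {
  "increments": [
    [[-0.64,0.9,0,0,0],[-0.64,0.9,0,0,0],[-0.64,0.9,0,0,0],[-0.64,0.9,0,0,0],[-0.64,0.9,0,0,0],[-0.64,0.9,0,0,0],[-0.64,0.9,0,0,0],[-0.64,0.9,0,0,0]]
  ],
  "grip_force": 20
}}

```text
time_s: 0.82
tool_pos: [324.2, 432.6, 225.5]
ee_rot: [-180.0, 0.0, 76.8]
contact_force: [0.6, -0.3, 0.5]
finger_gap: 0.444
```

Call:
{"fn": "apply_moves", "kwargs": {
  "increments": [
    [[-0.97,0.6,0,0,0],[-0.97,0.6,0,0,0],[-0.97,0.6,0,0,0],[-0.97,0.6,0,0,0],[-0.97,0.6,0,0,0],[-0.97,0.6,0,0,0],[-0.97,0.6,0,0,0],[-0.97,0.6,0,0,0]]
  ]
}}

```text
time_s: 1.48
tool_pos: [410.7, 173.0, 225.6]
ee_rot: [180.0, -0.0, 76.8]
contact_force: [0.5, 1.1, -0.3]
finger_gap: 0.009
```

Call:
{"fn": "apply_moves", "kwargs": {
  "increments": [
    [[-0.97,0.6,0,0,0],[-0.97,0.6,0,0,0],[-0.97,0.6,0,0,0],[-0.97,0.6,0,0,0],[-0.97,0.6,0,0,0],[-0.97,0.6,0,0,0],[-0.97,0.6,0,0,0],[-0.97,0.6,0,0,0]]
  ]
}}

```text
time_s: 2.15
tool_pos: [497.9, -86.4, 225.6]
ee_rot: [180.0, -0.0, 76.8]
contact_force: [0.9, 1.4, 0.1]
finger_gap: 0.007
```

```bash
python3 - <<'E'
from rig import sensors,cams
import cv2,pickle,numpy as np
d={n:cams.snapshot(n) for n in("scene","wrist")};pickle.dump(d,open("c.pkl","wb"))
cv2.imwrite("pics/c_wrist.png",cv2.resize(d["wrist"]["img"],(800,600)))
cv2.imwrite("pics/c_scene.png",cv2.resize(d["scene"]["img"][100:300,150:400],None,fx=3,fy=3,interpolation=cv2.INTER_CUBIC))
print(np.round(d["wrist"]["T"],3).tolist());print(sensors.read_state()["joint_positions"])
E
```

```text
[[0.235, 0.944, 0.23, 435.886], [0.972, -0.227, -0.06, -77.764], [-0.004, 0.237, -0.971, 384.397], [0.0, 0.0, 0.0, 1.0]]
[-16.79659669  13.09435756  26.94483303 113.17123411  -6.99195754
  55.21687785  89.89495221]
```

View pics/c_wrist.png

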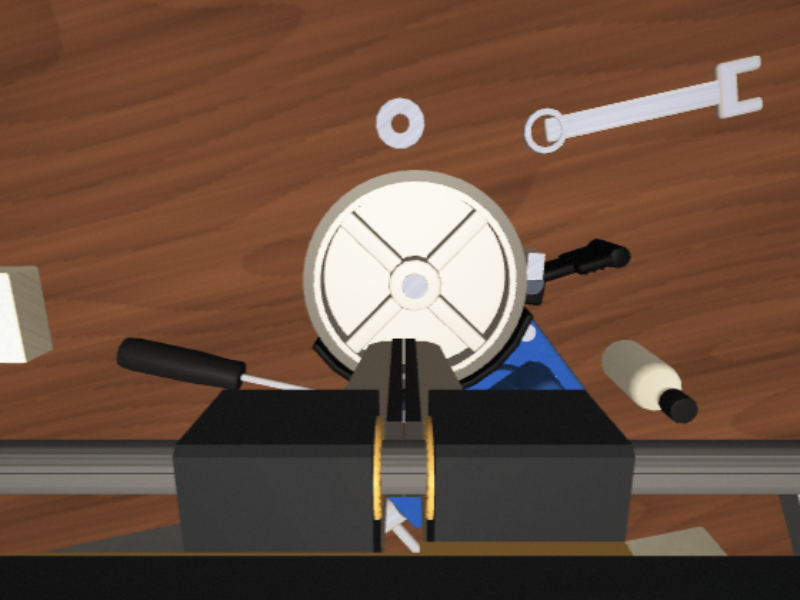

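View pics/c_scene.png

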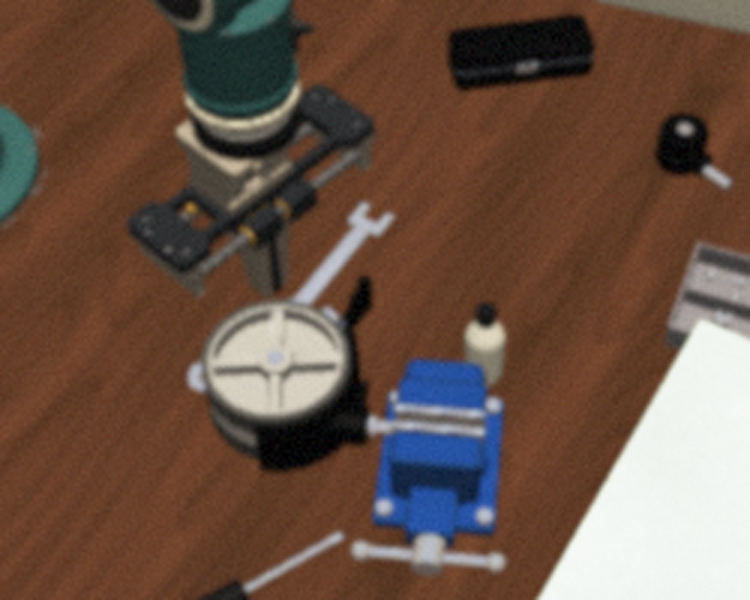

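```bash
python3 - <<'E'
import pickle,numpy as np
from h import *
a=pickle.load(open("a.pkl","rb"));c=pickle.load(open("c.pkl","rb"));t,s,w=a["top"],a["scene"],c["wrist"]
def ls(rs):
    A=sum(np.eye(3)-np.outer(d,d) for p,d in rs);b=sum((np.eye(3)-np.outer(d,d))@p for p,d in rs);return np.linalg.solve(A,b)
k=.7
H=ls([ray(t,322.75,231.25),ray(s,241.6,219),ray(w,415*k,287*k)])
P=ls([ray(t,272.5,224.75),ray(s,271.6,193.5),ray(w,620*k,256*k)])
for X,q in((H,0),(P,0)):print(X,proj(t,X),proj(s,X),proj(w,X))
print("tw",tri(ray(t,322.75,231.25),ray(w,415*k,287*k)),tri(ray(t,272.5,224.75),ray(w,620*k,256*k)))
P99=onz(ray(w,620*k,256*k),99);print(P99)
v=P99-H;print(np.hypot(*v[:2]),np.degrees(np.arctan2(v[1],v[0])-np.arctan2(102,63)))
# spokes at wheel top plane
z=H[2]-3
for e in((353,212),(474,210),(487,353),(347,350)):
  q=onz(ray(w,e[0]*k,e[1]*k),z)-H;print(e,q[:2],np.hypot(*q[:2]),np.degrees(np.arctan2(q[1],q[0])))
im=w["img"][110:270,200:390]
import cv2;cv2.imwrite("pics/d.png",cv2.resize(im,None,fx=3.7,fy=3.7,interpolation=cv2.INTER_CUBIC))
E
```

```text
[494.21347845 -86.55683602 112.35733023] (np.float64(322.3659535447194), np.float64(230.522695134622)) (np.float64(241.088640118337), np.float64(218.9774917054162)) (np.float64(290.01943112580807), np.float64(200.22688963804882))
[508.54324426  33.19827437  95.2689018 ] (np.float64(271.7476217078738), np.float64(223.928512551097)) (np.float64(270.7580182995822), np.float64(193.45265994399145)) (np.float64(432.96942119871863), np.float64(179.409594802275))
tw (array([491.93702909, -86.06169092, 126.04353538]), np.float64(0.3835071150499366)) (array([506.40015737,  31.11390823, 103.14024308]), np.float64(0.4289404389943343))
[507.63099092  32.61541163  99.        ]
119.92520273366206 25.27759397340229
(353, 212) [-47.47205754 -23.1571464 ] 52.81902760050986 -153.99661012344458
(474, 210) [-33.01231127  41.29717875] 52.87030989185224 128.63828713312353
(487, 353) [49.561247   32.01190013] 59.00066909878838 32.85865444002477
(347, 350) [ 28.64001882 -47.13046953] 55.150084642187856 -58.713986484601406
```

View pics/d.png

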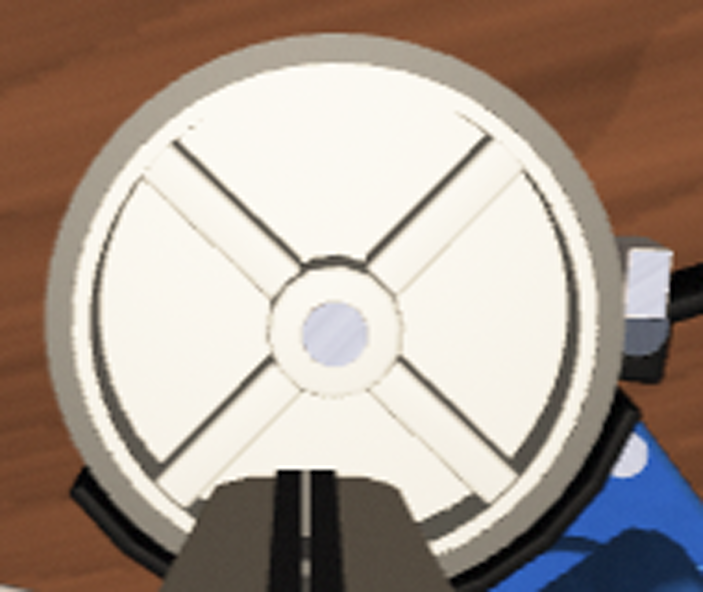

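```bash
python3 - <<'E'
import pickle,numpy as np
from h import *
c=pickle.load(open("c.pkl","rb"));w=c["wrist"]
f=lambda x,y:ray(w,200+x/3.7-.4,110+y/3.7-.4)
H=onz(f(335,331),113);print(H)
for e in((158,160),(507,155),(172,490),(499,484)):
  q=onz(f(*e),110)-H;print(q[:2],np.hypot(*q[:2]),np.degrees(np.arctan2(q[1],q[0])))
# rim outer extents left/right at rim top
a=onz(f(46,310),110);b=onz(f(624,310),110);print(a,b,np.linalg.norm(a-b))
E
```

```text
[493.17208993 -86.22348427 113.        ]
[-44.02536138 -27.94516878] 52.145612492321206 -147.59459616696924
[-27.76284747  43.84574891] 51.8962946410111 122.34172888734304
[ 27.58263644 -44.07671844] 51.99575887406487 -57.96220361337037
[43.34896777 27.5892044 ] 51.3838224139155 32.47448262440166
[ 474.57358265 -146.25316849  110.        ] [503.94760798 -24.35406846 110.        ] 125.38829272118323
```

Call:
{"fn": "apply_moves", "kwargs": {
  "increments": [
    [[0.58,-0.08,0.5,0,0],[0.59,-0.07,0.5,0,0],[0,0,0.7,0,0],[0,0,0.7,0,0],[0,0,0.4,0,0],[0,0,0.2,0,0],[0,0,0,0,0],[0,0,0,0,0]]
  ]
}}

```text
time_s: 2.92
tool_pos: [501.5, -49.3, 135.8]
ee_rot: [180.0, -0.0, 76.8]
contact_force: [0.1, -0.3, 1.5]
finger_gap: 0.003
```

```bash
python3 - <<'E'
from rig import sensors,cams
import cv2,pickle,numpy as np
d={n:cams.snapshot(n) for n in("scene","top","wrist")};pickle.dump(d,open("e.pkl","wb"))
A=cv2.resize(d["top"]["img"][170:290,260:400],(490,420),interpolation=cv2.INTER_CUBIC)
B=cv2.resize(d["wrist"]["img"],None,fx=.9,fy=.9)[:420]
cv2.imwrite("pics/e1.png",A);cv2.imwrite("pics/e2.png",d["wrist"]["img"]);cv2.imwrite("pics/e3.png",cv2.resize(d["scene"]["img"][150:270,190:330],None,fx=5,fy=5,interpolation=cv2.INTER_CUBIC))
print(sensors.read_state()["tool_pos"],sensors.read_state()["contact_force"])
E
```

```text
[502.0550677  -49.58315406 136.5432911 ] [-0.18183553  0.15586586 -0.48490069]
```

View pics/e2.png

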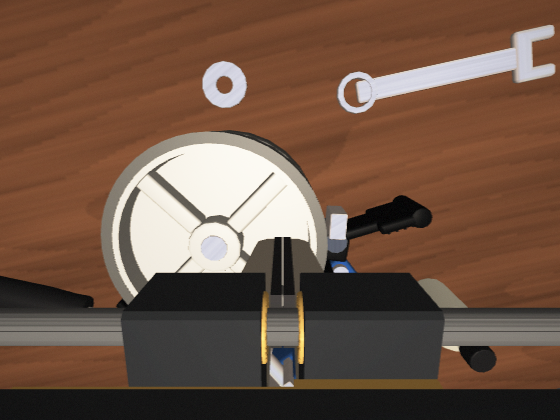

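View pics/e3.png

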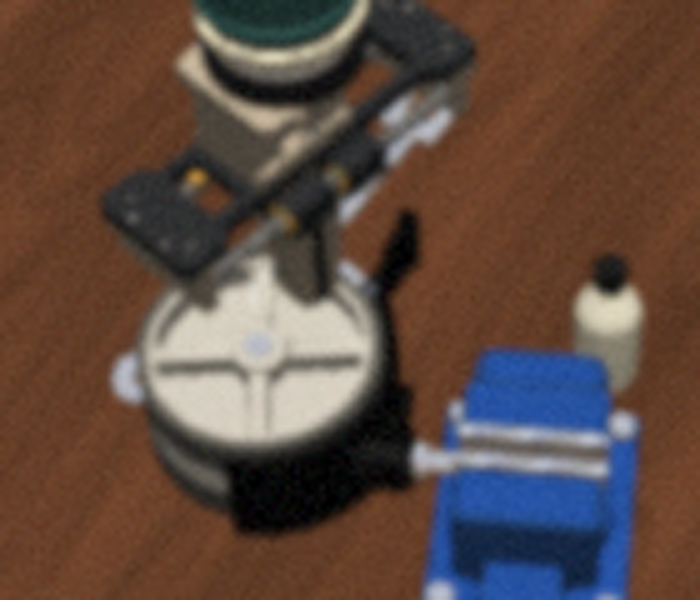

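Call:
{"fn": "apply_moves", "kwargs": {
  "increments": [
    [[-0.07,0,0.15,0,0],[0,0,0.15,0,0],[0,0,0.12,0,0],[0,0,0.1,0,0],[0,0,0.1,0,0],[0,0,0.05,0,0]]
  ]
}}

```text
time_s: 3.57
tool_pos: [500.7, -51.7, 114.9]
ee_rot: [-180.0, 0.0, 76.8]
contact_force: [-0.6, 0.5, 0.1]
finger_gap: 0.003
```

Call:
{"fn": "apply_moves", "kwargs": {
  "increments": [
    [[0,0,0.05,0,0],[0,0,0.05,0,0],[0,0,0.0,0,0]]
  ]
}}

```text
time_s: 3.82
tool_pos: [500.8, -51.6, 112.2]
ee_rot: [-180.0, 0.0, 76.8]
contact_force: [0.0, 1.0, -0.4]
finger_gap: 0.003
```

Call:
{"fn": "apply_moves", "kwargs": {
  "increments": [
    [[-0.0016,0.063,0,0.5,0],[-0.0016,0.063,0,0.5,0],[-0.0016,0.063,0,0.5,0],[-0.0016,0.063,0,0.5,0],[-0.0016,0.063,0,0.5,0],[-0.0016,0.063,0,0.5,0]]
  ]
}}

```text
time_s: 4.32
tool_pos: [511.0, -55.4, 112.5]
ee_rot: [-179.9, -0.0, 58.7]
contact_force: [-2.1, 0.6, 1.2]
finger_gap: 0.002
```

Call:
{"fn": "apply_moves", "kwargs": {
  "increments": [
    [[-0.0016,0.063,0,0.5,0],[-0.0016,0.063,0,0.5,0],[-0.0016,0.063,0,0.5,0],[-0.0016,0.063,0,0.5,0]]
  ]
}}

```text
time_s: 4.65
tool_pos: [517.1, -59.8, 112.5]
ee_rot: [-179.9, -0.0, 46.7]
contact_force: [-0.4, 0.9, -0.4]
finger_gap: 0.007
```

Call:
{"fn": "apply_moves", "kwargs": {
  "increments": [
    [[-0.0016,0.063,0,0.5,0],[-0.0016,0.063,0,0.5,0],[-0.0016,0.063,0,0.5,0]]
  ]
}}

```text
time_s: 4.9
tool_pos: [521.0, -64.0, 112.5]
ee_rot: [-179.9, -0.0, 37.7]
contact_force: [-1.5, 1.4, 0.3]
finger_gap: 0.002
```

Call:
{"fn": "apply_moves", "kwargs": {
  "increments": [
    [[-0.0016,0.063,0,0.5,0],[-0.0016,0.063,0,0.5,0],[-0.0016,0.063,0,0.5,0]]
  ]
}}

```text
time_s: 5.15
tool_pos: [524.2, -68.6, 112.5]
ee_rot: [-179.9, -0.0, 28.7]
contact_force: [-1.0, 1.2, 0.1]
finger_gap: 0.005
```

Call:
{"fn": "apply_moves", "kwargs": {
  "increments": [
    [[-0.0016,0.063,0,0.5,0],[-0.0016,0.063,0,0.5,0],[-0.0016,0.063,0,0.5,0]]
  ]
}}

```text
time_s: 5.4
tool_pos: [526.6, -73.8, 112.5]
ee_rot: [-179.9, -0.0, 19.7]
contact_force: [-0.8, 1.4, 0.8]
finger_gap: 0.003
```

Call:
{"fn": "apply_moves", "kwargs": {
  "increments": [
    [[-0.0016,0.063,0,0.5,0],[-0.0016,0.063,0,0.5,0],[-0.0016,0.063,0,0.5,0]]
  ]
}}

```text
time_s: 5.65
tool_pos: [528.2, -79.2, 112.5]
ee_rot: [-179.9, -0.0, 10.7]
contact_force: [-0.6, 2.1, 0.7]
finger_gap: 0.003
```

Call:
{"fn": "apply_moves", "kwargs": {
  "increments": [
    [[-0.0016,0.063,0,0.5,0],[-0.0016,0.063,0,0.5,0],[-0.0016,0.063,0,0.5,0]]
  ]
}}

```text
time_s: 5.9
tool_pos: [528.8, -84.7, 112.5]
ee_rot: [-179.9, 0.0, 1.7]
contact_force: [-0.0, 2.6, 0.6]
finger_gap: 0.005
```

Call:
{"fn": "apply_moves", "kwargs": {
  "increments": [
    [[-0.0016,0.063,0,0.5,0],[-0.0016,0.063,0,0.5,0],[-0.0016,0.063,0,0.5,0]]
  ]
}}

```text
time_s: 6.15
tool_pos: [528.7, -90.3, 112.5]
ee_rot: [-179.9, 0.0, -7.3]
contact_force: [-0.3, 3.2, 0.1]
finger_gap: 0.002
```

```bash
python3 - <<'E'
from rig import sensors,cams
import cv2
d=cams.snapshot("wrist");cv2.imwrite("pics/f.png",d["img"])
d=cams.snapshot("top");cv2.imwrite("pics/f2.png",cv2.resize(d["img"][170:290,260:400],None,fx=4,fy=4,interpolation=cv2.INTER_CUBIC))
s=sensors.read_state();print(s["joint_positions"],s["contact_force"])
E
```

```text
[-27.76470417  29.76458747  43.53774777 115.10620173 -28.39364112
  46.04987337  25.1501627 ] [-0.15170298  1.62507792 -0.06431782]
```

View pics/f.png

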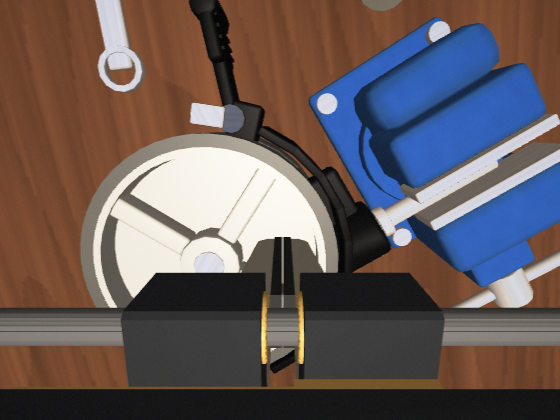

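Call:
{"fn": "apply_moves", "kwargs": {
  "increments": [
    [[-0.0016,0.063,0,0.5,0],[-0.0016,0.063,0,0.5,0]]
  ]
}}

```text
time_s: 6.42
tool_pos: [528.1, -94.2, 112.6]
ee_rot: [-179.9, -0.0, -13.2]
contact_force: [0.4, 1.9, -1.0]
finger_gap: 0.006
```

Call:
{"fn": "apply_moves", "kwargs": {
  "increments": [
    [[-0.0016,0.063,0,0.5,0],[-0.0016,0.063,0,0.5,0]]
  ]
}}

```text
time_s: 6.58
tool_pos: [527.1, -97.9, 112.6]
ee_rot: [-179.9, -0.0, -19.2]
contact_force: [0.3, 1.4, 1.2]
finger_gap: 0.005
```

Call:
{"fn": "apply_moves", "kwargs": {
  "increments": [
    [[-0.0016,0.063,0,0.5,0],[-0.0016,0.063,0,0.5,0],[-0.0016,0.063,0,0.5,0]]
  ]
}}

```text
time_s: 6.83
tool_pos: [524.9, -103.2, 112.6]
ee_rot: [-179.9, -0.0, -28.2]
contact_force: [0.7, 2.1, -0.2]
finger_gap: 0.01
```

Call:
{"fn": "apply_moves", "kwargs": {
  "increments": [
    [[-0.0016,0.063,0,0.5,0],[-0.0016,0.063,0,0.5,0],[-0.0016,0.063,0,0.5,0]]
  ]
}}

```text
time_s: 7.08
tool_pos: [522.0, -108.0, 112.6]
ee_rot: [-179.9, -0.0, -37.2]
contact_force: [0.2, 1.9, -0.3]
finger_gap: 0.004
```

Call:
{"fn": "apply_moves", "kwargs": {
  "increments": [
    [[-0.0016,0.063,0,0.5,0],[-0.0016,0.063,0,0.5,0],[-0.0016,0.063,0,0.5,0]]
  ]
}}

```text
time_s: 7.33
tool_pos: [518.3, -112.3, 112.7]
ee_rot: [-179.9, -0.0, -46.2]
contact_force: [0.6, 1.2, -0.4]
finger_gap: 0.006
```

Call:
{"fn": "apply_moves", "kwargs": {
  "increments": [
    [[-0.0016,0.063,0,0.5,0],[-0.0016,0.063,0,0.5,0],[-0.0016,0.063,0,0.5,0]]
  ]
}}

```text
time_s: 7.58
tool_pos: [514.0, -116.0, 112.7]
ee_rot: [-179.9, -0.0, -55.2]
contact_force: [0.5, 1.1, -0.3]
finger_gap: 0.004
```

Call:
{"fn": "apply_moves", "kwargs": {
  "increments": [
    [[-0.0016,0.063,0,0.5,0],[-0.0016,0.063,0,0.5,0],[-0.0016,0.063,0,0.5,0]]
  ]
}}

```text
time_s: 7.83
tool_pos: [509.2, -119.0, 112.7]
ee_rot: [-179.9, -0.0, -64.2]
contact_force: [2.3, 1.2, 0.8]
finger_gap: 0.003
```

Call:
{"fn": "apply_moves", "kwargs": {
  "increments": [
    [[-0.0016,0.063,0,0.5,0],[-0.0016,0.063,0,0.5,0],[-0.0016,0.063,0,0.5,0]]
  ]
}}

```text
time_s: 8.08
tool_pos: [504.0, -121.2, 112.7]
ee_rot: [-179.9, -0.0, -73.2]
contact_force: [2.2, 1.0, -0.2]
finger_gap: 0.007
```

Call:
{"fn": "apply_moves", "kwargs": {
  "increments": [
    [[-0.0016,0.063,0,0.5,0],[-0.0016,0.063,0,0.5,0],[-0.0016,0.063,0,0.5,0]]
  ]
}}

```text
time_s: 8.33
tool_pos: [498.5, -122.5, 112.7]
ee_rot: [-179.9, -0.0, -82.2]
contact_force: [2.2, 0.5, 0.5]
finger_gap: 0.004
```

Call:
{"fn": "apply_moves", "kwargs": {
  "increments": [
    [[-0.0016,0.063,0,0.5,0],[-0.0016,0.063,0,0.5,0],[-0.0016,0.063,0,0.5,0]]
  ]
}}

```text
time_s: 8.58
tool_pos: [492.9, -123.0, 112.8]
ee_rot: [-179.9, -0.0, -91.2]
contact_force: [1.1, 0.8, -0.1]
finger_gap: 0.002
```

Call:
{"fn": "apply_moves", "kwargs": {
  "increments": [
    [[-0.0016,0.063,0,0.5,0],[-0.0016,0.063,0,0.5,0],[-0.0016,0.063,0,0.5,0]]
  ]
}}

```text
time_s: 8.83
tool_pos: [487.2, -122.5, 112.8]
ee_rot: [-179.9, -0.0, -100.2]
contact_force: [1.9, -0.3, 0.1]
finger_gap: 0.008
```

```bash
python3 -c "
from rig import sensors
s=sensors.read_state();print(s['joint_positions'],s['contact_force'])"
```

```text
[-40.13890424  38.59098182  67.64911265 120.43179993 -46.25434796
  53.0175206  -46.01915584] [ 1.8658636  -0.27004235  0.13949978]
```

Call:
{"fn": "apply_moves", "kwargs": {
  "increments": [
    [[-0.0016,0.063,0,0.5,0],[-0.0016,0.063,0,0.5,0],[-0.0016,0.063,0,0.5,0]]
  ]
}}

```text
time_s: 9.08
tool_pos: [481.7, -121.2, 112.8]
ee_rot: [-179.9, -0.0, -109.2]
contact_force: [2.0, 0.1, -0.1]
finger_gap: 0.003
```

Call:
{"fn": "apply_moves", "kwargs": {
  "increments": [
    [[-0.0016,0.063,0,0.5,0],[-0.0016,0.063,0,0.5,0],[-0.0016,0.063,0,0.5,0]]
  ]
}}

```text
time_s: 9.33
tool_pos: [476.5, -119.0, 112.8]
ee_rot: [-179.9, 0.0, -118.2]
contact_force: [1.9, -0.7, -0.2]
finger_gap: 0.001
```

Call:
{"fn": "apply_moves", "kwargs": {
  "increments": [
    [[-0.0016,0.063,0,0.5,0],[-0.0016,0.063,0,0.5,0],[-0.0016,0.063,0,0.5,0]]
  ]
}}

```text
time_s: 9.58
tool_pos: [471.7, -116.1, 112.8]
ee_rot: [-179.9, 0.0, -127.2]
contact_force: [1.1, -0.1, -0.3]
finger_gap: 0.006
```

```bash
python3 -c "
from rig import sensors
s=sensors.read_state();print(s['joint_positions'],s['contact_force'])"
```

```text
[-44.44078414  42.42228568  74.22941713 122.7152304  -51.25211643
  56.31329931 -68.03542176] [ 1.08644398 -0.10792038 -0.3436363 ]
```

Call:
{"fn": "apply_moves", "kwargs": {
  "increments": [
    [[-0.0016,0.063,0,0.5,0],[-0.0016,0.063,0,0.5,0],[-0.0016,0.063,0,0.5,0]]
  ]
}}

```text
time_s: 9.83
tool_pos: [467.8, -113.1, 112.9]
ee_rot: [-179.8, -0.0, -136.2]
contact_force: [2.4, -4.4, -1.0]
finger_gap: 0.007
```

Call:
{"fn": "apply_moves", "kwargs": {
  "increments": [
    [[-0.0016,0.063,0,0.5,0],[-0.0016,0.063,0,0.5,0],[-0.0016,0.063,0,0.5,0]]
  ]
}}

```text
time_s: 10.08
tool_pos: [464.6, -110.4, 113.1]
ee_rot: [-179.6, -0.0, -145.3]
contact_force: [3.3, -8.9, -4.3]
finger_gap: 0.004
```

```bash
python3 -c "
from rig import sensors
s=sensors.read_state();print(s['joint_positions'],s['contact_force'])"
```

```text
[-47.14868895  45.49032615  78.25793208 123.95928906 -54.38019097
  58.75618358 -83.41192323] [ 3.31326232 -8.93468924 -4.28564487]
```

Call:
{"fn": "apply_moves", "kwargs": {
  "increments": [
    [[-0.0008,0.031,0,0.25,0]]
  ]
}}

```text
time_s: 10.17
tool_pos: [464.0, -109.9, 113.1]
ee_rot: [-179.5, -0.1, -146.8]
contact_force: [3.8, -9.4, -4.1]
finger_gap: 0.001
```

Call:
{"fn": "apply_moves", "kwargs": {
  "increments": [
    [[-0.0008,0.031,0,0.25,0]]
  ]
}}

```text
time_s: 10.25
tool_pos: [463.6, -109.5, 113.2]
ee_rot: [-179.5, -0.1, -148.2]
contact_force: [4.9, -10.2, -6.1]
finger_gap: 0.005
```

Call:
{"fn": "apply_moves", "kwargs": {
  "increments": [
    [[0,0.02,0,0,0]]
  ]
}}

```text
time_s: 10.33
tool_pos: [463.4, -109.2, 113.2]
ee_rot: [-179.4, -0.1, -148.2]
contact_force: [5.1, -10.4, -5.1]
finger_gap: 0.005
```

Call:
{"fn": "apply_moves", "kwargs": {
  "increments": [
    [[0,0.02,0,0,0]]
  ]
}}

```text
time_s: 10.42
tool_pos: [463.3, -108.9, 113.2]
ee_rot: [-179.4, -0.1, -148.2]
contact_force: [5.5, -10.1, -6.2]
finger_gap: 0.005
```

Call:
{"fn": "apply_moves", "kwargs": {
  "increments": [
    [[0,0,0,0,0],[0,0,0,0,0],[0,0,0,0,0],[0,0,0,0,0]]
  ]
}}

```text
time_s: 10.75
tool_pos: [463.2, -108.7, 113.2]
ee_rot: [-179.4, -0.0, -148.2]
contact_force: [4.8, -9.9, -6.4]
finger_gap: 0.005
```

Call:
{"fn": "apply_moves", "kwargs": {
  "increments": [
    [[0,-0.05,0,0,0],[0,-0.05,0,0,0],[0,-0.05,0,0,0],[0,-0.05,0,0,0]]
  ]
}}

```text
time_s: 11.08
tool_pos: [464.4, -110.1, 112.4]
ee_rot: [180.0, -0.0, -148.1]
contact_force: [-0.3, -0.1, 0.1]
finger_gap: 0.005
```

Call:
{"fn": "apply_moves", "kwargs": {
  "increments": [
    [[0,-0.08,0,0,0],[0,0,-0.2,0,0],[0,0,-0.5,0,0],[0,0,-0.7,0,0],[0,0,-0.7,-0.9,0],[0,0,0,-0.9,0],[0,0,0,-0.9,0],[0,0,0,-0.9,0]]
  ]
}}

```text
time_s: 11.75
tool_pos: [466.1, -111.6, 176.1]
ee_rot: [-180.0, 0.1, -126.3]
contact_force: [-0.5, -1.6, -0.5]
finger_gap: 0.004
```

Call:
{"fn": "apply_moves", "kwargs": {
  "increments": [
    [[0,0,0,-0.9,0],[0,0,0,-0.9,0],[0,0,0,-0.9,0],[0,0,0,-0.9,0],[0,0,0,-0.9,0],[0,0,0,-0.9,0],[0,0,0,-0.9,0],[0,0,0,-0.9,0]]
  ]
}}

```text
time_s: 12.42
tool_pos: [465.8, -111.7, 175.8]
ee_rot: [-180.0, 0.0, -83.1]
contact_force: [0.3, -0.2, 0.3]
finger_gap: 0.007
```

```bash
python3 - <<'E'
from rig import sensors,cams
import cv2,pickle,numpy as np
from h import *
d={n:cams.snapshot(n) for n in("scene","top","wrist")};pickle.dump(d,open("g.pkl","wb"))
cv2.imwrite("pics/g_w.png",d["wrist"]["img"])
im=d["top"]["img"].copy()
im=cv2.resize(im[130:290,230:410],None,fx=4,fy=4,interpolation=cv2.INTER_CUBIC)[:600]
for P in((531,38.6,85),(520,36,85),(507.3,32.6,99),(486.8,26.5,99),(511.3,-18.6,99)):
    u,v=proj(d["top"],np.array(P));cv2.circle(im,(int((u-230)*4),int((v-130)*4)),4,(0,0,255),-1)
cv2.imwrite("pics/g_t.png",im)
s=sensors.read_state();print(s["tool_pos"],s["ee_rot"],s["joint_positions"],s["contact_force"])
E
```

```text
[ 465.88068526 -111.75351917  175.86132731] [-1.79958308e+02  7.68405730e-02 -8.34832539e+01] [-46.79792587  28.12809275  72.14879062 120.84689501 -33.40345656
  54.84445547 -39.54879988] [-0.57654979 -1.31563593  0.00963202]
```

View pics/g_t.png

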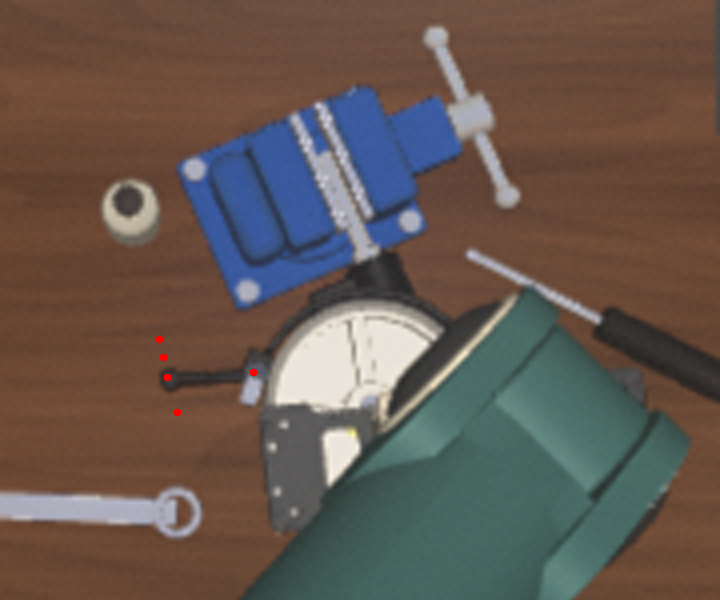

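View pics/g_w.png

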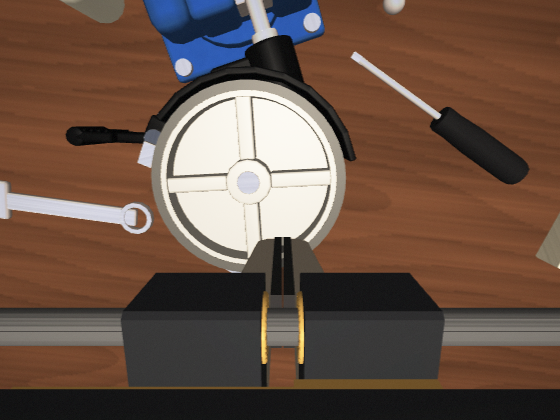

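Call:
{"fn": "apply_moves", "kwargs": {
  "increments": [
    [[-0.79,-0.46,0,0,0],[-0.79,-0.46,0,0,0],[-0.79,-0.46,0,0,0],[-0.79,-0.46,0,0,0],[-0.79,-0.46,0,0,0],[-0.79,-0.46,0,0,0],[0,0,0,-0.7,0],[0,0,0,-0.7,0]]
  ]
}}

```text
time_s: 13.23
tool_pos: [532.1, 40.8, 175.0]
ee_rot: [179.9, -0.1, -74.7]
contact_force: [-0.0, -0.4, -0.6]
finger_gap: 0.004
```

Call:
{"fn": "apply_moves", "kwargs": {
  "increments": [
    [[0,0,0.8,0,0],[0,0,0.6,0,0]]
  ]
}}

```text
time_s: 13.4
tool_pos: [532.0, 39.4, 133.1]
ee_rot: [-179.9, 0.0, -75.0]
contact_force: [-0.4, 0.3, 0.5]
finger_gap: 0.006
```

```bash
python3 - <<'E'
from rig import sensors,cams
import cv2,pickle,numpy as np
d={n:cams.snapshot(n) for n in("scene","wrist")}
cv2.imwrite("pics/h_w.png",d["wrist"]["img"])
cv2.imwrite("pics/h_s.png",cv2.resize(d["scene"]["img"][150:270,190:330],None,fx=5,fy=5,interpolation=cv2.INTER_CUBIC))
s=sensors.read_state();print(s["tool_pos"],s["ee_rot"],s["joint_positions"],s["contact_force"])
E
```

```text
[529.86649725  38.9591593  131.46529931] [ 1.79727029e+02  7.88287253e-03 -7.50834915e+01] [-54.65970985  36.08273322  63.02832871 115.56093457 -40.30407962
  54.06536967 -45.31795389] [0.29879175 0.10283223 1.0853893 ]
```

View pics/h_w.png

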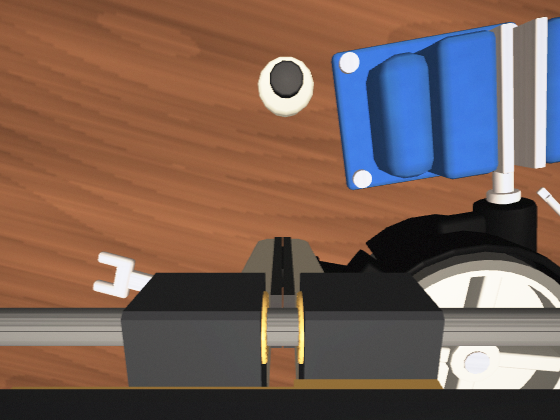

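View pics/h_s.png

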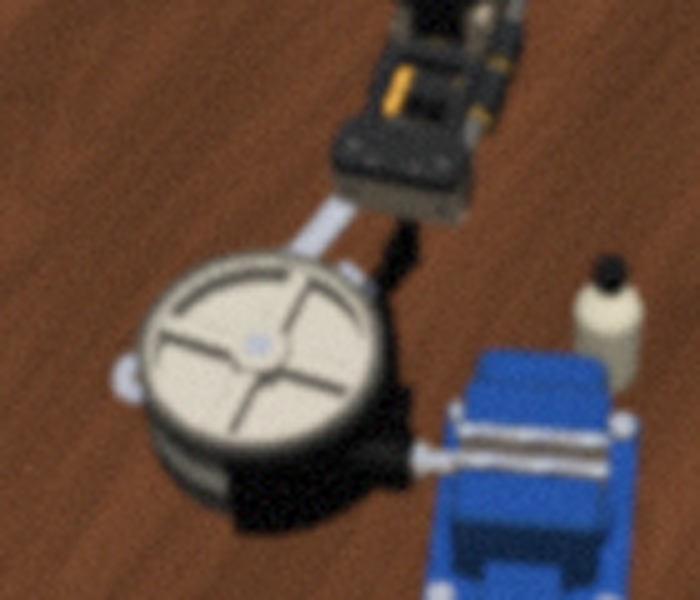

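Call:
{"fn": "apply_moves", "kwargs": {
  "increments": [
    [[0,-0.08,0.5,0,0],[0,0,0.5,0,0],[0,0,0.4,0,0],[0,0,0.2,0,0],[0,0,0,0,0]]
  ]
}}

```text
time_s: 13.92
tool_pos: [533.5, 39.2, 84.9]
ee_rot: [179.9, -0.0, -75.0]
contact_force: [-0.3, -0.1, -0.4]
finger_gap: 0.004
```

Call:
{"fn": "apply_moves", "kwargs": {
  "increments": [
    [[0,0.1,0,0,0],[0,0.1,0,0,0],[0,0.1,0,0,0],[0,0.1,0,0,0]]
  ]
}}

```text
time_s: 14.25
tool_pos: [523.3, 36.6, 86.3]
ee_rot: [-179.8, 0.0, -75.0]
contact_force: [4.7, 2.7, -1.6]
finger_gap: 0.001
```

Call:
{"fn": "apply_moves", "kwargs": {
  "increments": [
    [[0,0.08,0,0,0],[0,0.08,0,0,0],[0,0.08,0,0,0],[0,0.08,0,0,0]]
  ]
}}

```text
time_s: 14.58
tool_pos: [514.4, 35.9, 86.2]
ee_rot: [-179.8, 0.1, -74.9]
contact_force: [4.8, 5.4, 0.8]
finger_gap: 0.005
```

Call:
{"fn": "apply_moves", "kwargs": {
  "increments": [
    [[0,0.08,0,0,0],[0,0.08,0,0,0]]
  ]
}}

```text
time_s: 14.75
tool_pos: [509.7, 34.5, 86.2]
ee_rot: [-179.8, 0.1, -74.9]
contact_force: [2.9, 4.7, 0.3]
finger_gap: 0.006
```

Call:
{"fn": "apply_moves", "kwargs": {
  "increments": [
    [[0,0.08,0,0,0],[0,0.08,0,0,0],[0,0.08,0,0,0]]
  ]
}}

```text
time_s: 15.0
tool_pos: [503.1, 32.5, 86.2]
ee_rot: [-179.8, 0.1, -74.9]
contact_force: [4.6, 4.0, -1.5]
finger_gap: 0.003
```

Call:
{"fn": "apply_moves", "kwargs": {
  "increments": [
    [[0,0.08,0,0,0]]
  ]
}}

```text
time_s: 15.08
tool_pos: [502.7, 32.3, 86.5]
ee_rot: [-179.6, 0.0, -74.9]
contact_force: [13.6, 6.8, -7.9]
finger_gap: 0.003
```

Call:
{"fn": "apply_moves", "kwargs": {
  "increments": [
    [[0,0.06,0,0,0]]
  ]
}}

```text
time_s: 15.17
tool_pos: [502.6, 32.3, 86.7]
ee_rot: [-179.4, -0.0, -74.9]
contact_force: [17.3, 7.4, -13.3]
finger_gap: 0.0
```

Call:
{"fn": "apply_moves", "kwargs": {
  "increments": [
    [[0,0,0,0,0],[0,0,0,0,0],[0,0,0,0,0]]
  ]
}}

```text
time_s: 15.42
tool_pos: [502.7, 32.3, 86.6]
ee_rot: [-179.4, -0.0, -74.9]
contact_force: [14.0, 7.1, -9.3]
finger_gap: 0.008
```

Call:
{"fn": "apply_moves", "kwargs": {
  "increments": [
    [[0,-0.2,0,0,0],[0,-0.3,0,0,0],[0,-0.4,0,0,0],[0,0,-0.5,0,0],[0,0,-0.9,0,0],[0,0,-0.9,0,0],[0,0,-0.9,0,0],[0,0,-0.9,0,0]]
  ]
}}

```text
time_s: 16.08
tool_pos: [522.9, 35.8, 209.6]
ee_rot: [179.9, -0.0, -75.0]
contact_force: [0.7, 0.4, 0.1]
finger_gap: 0.004
```

Call:
{"fn": "apply_moves", "kwargs": {
  "increments": [
    [[-0.7,0,-0.2,0,0],[-0.7,0,0,0,0],[-0.7,0,0,0,0],[-0.5,0,0,0,0],[0,0,0,0,0]]
  ]
}}

```text
time_s: 16.5
tool_pos: [502.3, 114.9, 214.0]
ee_rot: [179.9, 0.0, -74.7]
contact_force: [-0.1, -0.3, -0.3]
finger_gap: 0.006
```

```bash
python3 - <<'E'
from rig import sensors,cams
import cv2,pickle,numpy as np
from h import *
d={n:cams.snapshot(n) for n in("scene","top","wrist")};pickle.dump(d,open("i.pkl","wb"))
cv2.imwrite("pics/i_w.png",d["wrist"]["img"])
im=cv2.resize(d["top"]["img"][130:290,230:410],None,fx=4,fy=4,interpolation=cv2.INTER_CUBIC)[:600]
cv2.imwrite("pics/i_t.png",im)
cv2.imwrite("pics/i_s.png",cv2.resize(d["scene"]["img"][150:270,190:330],None,fx=5,fy=5,interpolation=cv2.INTER_CUBIC))
s=sensors.read_state();print(s["tool_pos"],s["ee_rot"],s["contact_force"])
E
```

```text
[503.34523829 110.84928142 214.56426084] [ 1.79983554e+02 -4.04477508e-02 -7.50222055e+01] [ 0.01235833 -1.18707418 -0.90207189]
```

View pics/i_t.png

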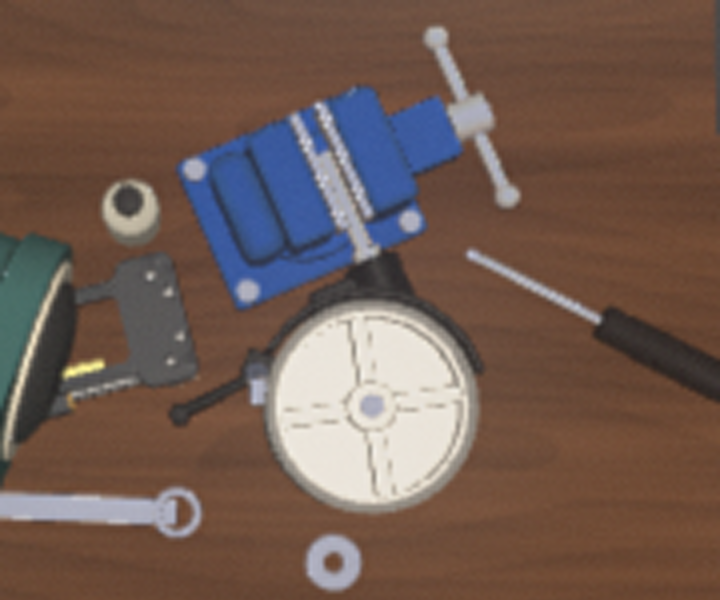

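View pics/i_s.png

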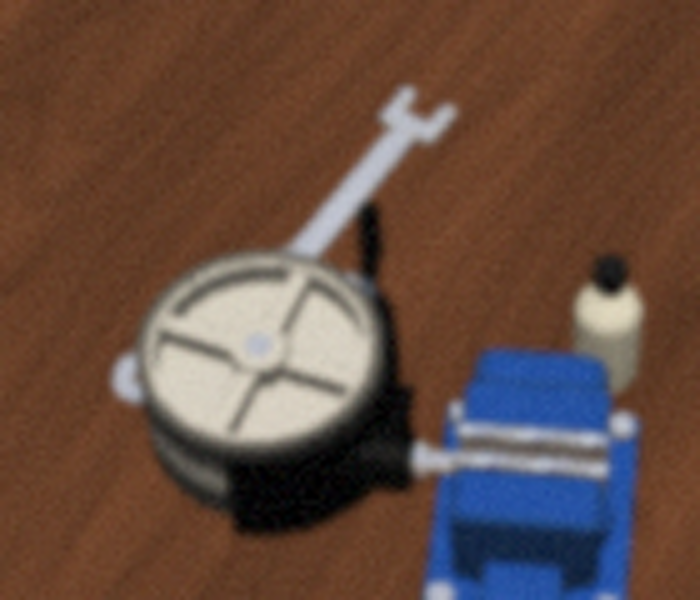

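View pics/i_w.png

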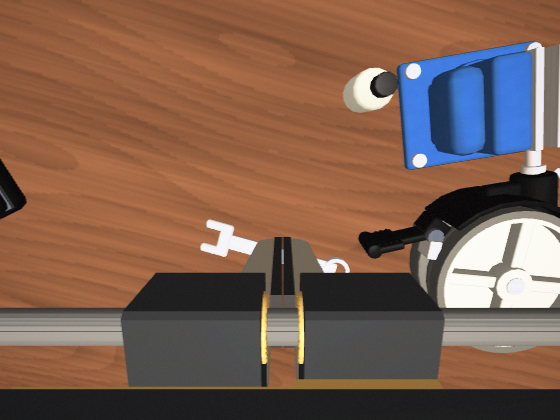

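```bash
python3 -c "
from rig import ctrl,sensors
print(ctrl.job_done());s=sensors.read_state();print(s['time_s'],s['contact_force'])"
```

```text
the job is handed in; nothing more can be done
None
the job is handed in; nothing more can be done
```

I left the wheel standing on its tight spot with the foot brake fully on, and handed the job in about 17 s into the run. No verdict was reported.

- **Finding the tight spot:** I put the closed fingertips in a window and pushed a spoke clockwise. Free drag was about 1–3 N for roughly 190°. It then climbed to 4.8, 9.2 and finally about 11.4 N, where it levelled off. I stopped there, held for over 0.3 s with the brake off, then backed off and lifted out.
- **Setting the brake:** I pushed the pedal tip until the force jumped to about 17 N at its stop, within about 1 mm of the stop position I had calculated.
- **Final pictures:** The pedal had turned about 0.43 rad against 0.36 needed. The wheel looked the same before and after braking. The bystanders in these close views (wrench, washer, bottle, screwdriver) had not visibly moved. The arm was clear, with force readings around 1 N, which is sensor noise.

**Less certain:**
- The peak drag read slightly above the stated 6–10 N. I stopped where it levelled off and did not push past to see it fall, so I did not confirm the exact peak. From how the force rose, I estimate the wheel is within about 2° of it.
- Height estimates from different camera pairs disagreed by up to about 14 mm. I therefore used the known wheel diameter and approached slowly while watching the force.

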